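# Set the calibrator's click-stop range selector, then open the gauge's isolating valve

### The arm

A 7-joint arm with a two-finger parallel gripper is mounted at the origin on the work surface. World frame = base frame: x ahead of the robot, y to its left, z up, the work surface at z = 0. Lengths are in m, angles in rad, forces in N, time in s.
With the tool pointing down it reaches from about 0.4 to 0.9 m from the base axis. Payload 5.5 kg.
Tool frame: the origin (TCP) lies at the very end of the fingers, on their centre line; the grasp point (between the pads) lies 19 mm behind it; z points along the fingers, y is the direction in which the jaws open and shut (so a half turn about z gives the same grasp; the last joint's range is limited). The gripper opens to 85 mm and grips with 20 to 120 N. Pads are 22 mm wide; open, the fingers measure 114 mm over their backs; the gripper's body (76 mm by 85 mm) begins 54 mm behind the grasp point. The pads swing forward as they close: fully open they stand 13 mm farther back than shut.
Start: joints at [-0.986, 0.501, -0.427, 1.55, 0.221, 1.138, -0.21], TCP at [0.206, 0.617, 0.231] pointing down, gripper open.
Joint ranges: [-2.88, 2.88], [-0.31, 2.03], [-1.54, 1.56], [0.2, 2.42], [-1.41, 4.55], [0.19, 2.02], [-2.57, 2.57]. Speed limits (rad/s): [2.57, 2.57, 3.14, 3.14, 3.14, 3.14, 3.14].

### API

Orientations are given as a rotation vector (axis times angle).
In Python, from bench import monitor, vision, r, nets gives the robot as it stands.
- The arm moves only by the tool apply_moves, never from a script. Its argument "moves" is one flat list of numbers, 7 for each row, row after row: the shift along the tool's x, y, z in mm, then the turn, a rotation vector about the tool's x, y, z in rad, then the opening, from -1 (shut) to 1 (fully open), so that 0 is half open. In form: [dx, dy, dz, wx, wy, wz, claw, dx, dy, dz, wx, wy, wz, claw, ...]. A call has exactly 5 rows; each row shifts and turns the commanded pose from where the row before left it, along the tool's axes as they then stand; what a row does not reach is not made up. A row lasts 1/12 s, in which the tool goes at most 41.7 mm and 7.16 degrees, less where a joint would pass 70% of its speed; a pose out of reach is approached as far as the arm can. A call is refused whole if a number of a shift passes 41.7 or a number of a turn 0.125, either way. A call with a gripper value outside its range is refused whole. The fingers move at their own pace and stop on an object; "grip_force" is the grip in N (left out, the last holds). Time passes only in rows, so rows that do not move let the fingers close, or fill a call up. It gives the time, the measured TCP pose, the force and the opening at its end, in the units of the state.
- monitor.state(): the state, without advancing time (a new reading comes with each control period).
- vision.capture(name): name is "scene" or "top"; returns a dict with "image" (400x640x3 uint8, red, green, blue), "range_z" (400x640 float32, m along the optical axis (not along the pixel's ray), 0 where there is no reading), "intrinsics" (3x3 intrinsics, pixels), "rvec" (rotation vector, rad) and "tvec" (3), from world to camera coordinates, as OpenCV has them. Camera axes: x right, y down, z forward; pixel columns grow to the right and rows downward; lengths in m; the calibration is good to about 2 mm. A picture is of the moment at which its call begins.
- r.sign_off(): hands the job in, once; it reports no verdict.
Trained networks look in the newest picture that a camera, given by its name, has taken for a name from the list of things; names that differ only in an ending like _2 or _b are one class to them, and where a whole thing is asked for, a point or a joint stands for the part that bears it (a point fixed in the world has none). Each returns a list of dicts, best first, with "p" (0 to 1); they miss things now and then, are a little off and sometimes report something else, mostly with a low value. They report only what shows in the picture. A call takes as long as a camera call.
- nets.find_in(camera, query): "pixel" ([column, row] in pixels, amid what is visible of it).
- nets.outline_of(camera, query): "pixels" (400x640 bool, what is visible of it) and "pixel" ([column, row] in pixels, amid what is visible of it).
- nets.tip_of(camera, query): "pixel" ([column, row] in pixels: a listed point, or the origin of a listed thing).
The state is a dict: "clock": time; "q": joint angles; "joint_velocities": joint speeds; "joint_torque": joint torques, N m; "eef_pos": TCP position; "tcp_rot": TCP orientation; "force": force on the tool from outside, world axes, zero at the start; "ft_torque": the same for the moment, N m; "opening": opening from 0.0 (shut) to 1.0 (fully open).
Only numpy, scipy, OpenCV 4.12 (cv2) and the standard library are available. Lean on these libraries where they do the work, as an engineer would, in place of code of your own. Each camera call takes 0.05 s, during which the arm holds its last target.

### The job

Bring the gauge on line: keep the black push-to-turn range selector on the grey calibrator pushed lightly in against its spring, never to the bottom, and click it clockwise stop by stop until its pointer is at the green mark, without going past, then let it spring back out. Only after that, swing the red valve handle counter-clockwise to fully open, gently, in line with the pipe. Leave everything else where it is.

Things in the scene. Friction and masses are not known exactly. Their poses are not given: they have to be found in the camera images.
- console: Grey pressure calibrator, a fixed box 200 x 240 x 70 mm with a flat top deck. Origin: centre of its underside; x away from the robot at yaw 0 (yaw varies), y left, z up. On the deck a black dial plate, 92 mm across, with nine stop marks, eight small white and one large green, round the selector knob.
- dial_center (a point): On the deck (70 mm over the table), on the knob's axis; axes as the console's. Black knob: round plate 48 mm across, 6 thick, with an upright grip bar on it, 44 long, 14 wide, 22 high, centred. It slides loosely (1 N) on its stem: 0 to 18 mm of idle travel before it seats on the stem's spring. Seated, the plate's upper face is 18 to 42 mm above the deck; neither height is measured: feel for it.
- green_mark (a point): The large green mark on the dial plate, 38 mm from the knob's axis, on the deck: the stop to be set. The white pointer line is on the top of one half of the grip bar and on that end.
- selector (a joint): Knob angle, rad, growing clockwise from above. Nine click stops 20 deg (0.349) apart: 0, 0.349 ... 2.793. Pointer direction in the console's frame (counter-clockwise from its x): 230 deg minus this angle. Green is at 1.745; it starts in the stop 4, 3 or 2 clicks before. A click takes 0.07 to 0.18 N m; let go under half a click from a stop it springs into that stop.
- selector_push (a joint): How far the knob's stem is pushed down, m, 0 = out (idle travel of the loose knob not counted). Push-to-turn: keep it at least 1.5 mm in while between stops (turned while out, its lock strips); over 4 mm in overloads it. Once the knob is seated it gives at about 3.5 N, then 4 N per mm (1.5 mm: 9.5 N, 2.5 mm: 13.5 N, 4 mm: 19.5 N) and springs out when let go.
- manifold: Fixed aluminium plate 170 x 240 x 12 mm with steel valve block, pipes and a small round gauge (60 mm beyond the valve seen from the robot, top about 110 mm over the table). Origin: centre of the plate's underside; x away from the robot at yaw 0, y left, z up. It and its valve bear no more than 25 N.
- valve_axis (a point): On the vertical axis of the quarter-turn valve, half-way up its handle, 75 mm over the table. Axes as the manifold's.
- valve_tip (a point): On the red valve handle, 75 mm out from the valve axis (the handle ends at 95 mm), mid-section. The handle is a flat bar 16 mm wide, 12 mm thick (69 to 81 mm over the table), nothing but the plate under its outer 70 mm. Its x axis points along the handle towards the valve axis.
- valve (a joint): Handle angle, rad: 0 = shut (pointing along the manifold's -x, at the robot), growing counter-clockwise from above to 1.571 = fully open at its stop (pointing along the manifold's -y, in line with the pipe). Starts at 0 to 0.25, stays where it is left; turning it takes about 0.25 N m (3 to 4 N at the outer end).
- tape: Bystander, loose, to be left alone: roll of blue tape lying flat, 84 mm across, 24 mm high. Origin: centre of its underside.
- marker: Bystander, loose, to be left alone: blue marker pen lying down, 125 mm long, 11 mm thick. Origin: centre of its underside.
- thermometer: Bystander, loose, to be left alone: white box thermometer lying flat, 60 x 90 x 16 mm. Origin: centre of its underside.
- spanner: Bystander, loose, to be left alone: steel spanner lying flat, 160 mm long. Origin: centre of its underside.
- bottle: Bystander, loose, to be left alone: white bottle with blue cap, standing, 56 mm across, 150 mm high. Origin: centre of its underside.
- weight: Bystander, loose, to be left alone: steel disc weight with a small knob, 80 mm across, 26 mm high. Origin: centre of its underside.
- wiperoll: Bystander, loose, to be left alone: white paper roll, standing, 100 mm across, 160 mm high. Origin: centre of its underside.

How it is judged:
On the way, in this order (a step that is already met when the one before it is completed fails the run):
1. the selector is at the green stop, still pushed in (value of joint selector between 1.5753 and 1.9153 rad and value of joint selector_push above 0.001 m), for 0.1 s.
2. the selector has sprung out at the green stop (value of joint selector between 1.6253 and 1.8653 rad and value of joint selector_push below 0.0008 m), for 0.2 s.
3. the valve is fully open (value of joint valve above 1.45 rad), for 0.1 s.
At the end, for the whole second after the job is handed in: Selector at rest within 0.1 rad of the green stop (1.745 rad) and out (pushed less than 1 mm); valve at rest, open to at least 1.45 rad; the robot touches nothing (value of joint selector between 1.6453 and 1.8453 rad and value of joint selector_push below 0.001 m and value of joint valve above 1.45 rad and velocity of joint valve between -0.05 and 0.05 rad/s and velocity of joint selector between -0.05 and 0.05 rad/s).
It fails at once if too much force: the selector is pushed in more than 4 mm, or the manifold or its valve is pushed with more than 25 N (value of joint selector_push above 0.004 m or contact force between anything else and manifold above 25 N).
It fails at once if the selector is between two stops while pushed in less than 1 mm (value of joint selector_push below 0.001 m and (value of joint selector between 0.1326 and 0.2164 rad or value of joint selector between 0.4817 and 0.5655 rad or value of joint selector between 0.8308 and 0.9146 rad or value of joint selector between 1.1798 and 1.2636 rad or value of joint selector between 1.5289 and 1.6127 rad or value of joint selector between 1.878 and 1.9618 rad or value of joint selector between 2.227 and 2.3108 rad or value of joint selector between 2.5761 and 2.6599 rad)).
It fails at once if the selector is turned 0.6 click or more past the green stop, or counter-clockwise past all stops it can start at (value of joint selector above 1.9548 rad or value of joint selector below 0.1396 rad).
It fails at once if the valve is opened (beyond 0.5 rad) while the selector is not at the green stop (value of joint valve above 0.5 rad and not (value of joint selector between 1.5453 and 1.9453 rad)).
It fails at once if a bystander is moved more than 25 mm (distance of any of tape, marker, thermometer, spanner, bottle, weight, wiperoll from where it was at the start of the episode above 0.025 m).
It also fails if it takes over 58 s, if anything falls off the work surface, if the arm or the gripper's body presses on something with over 40 N, if the wrist force passes 120 N, or if a joint passes its speed limit or range.

## Working session

There is one attempt and no reset: what is moved stays moved. The work goes in short steps, Python scripts to look and compute and a tool call to move; the robot and the scene stay as the last step left them, time stands still between calls to the robot, and variables do not carry over. Pictures are saved under pics/ and viewed, and the job is handed in when it is done.

Besides the shell and the picture viewer there is one more tool, called after ">>>" by a JSON object that holds its "method" and its "body", one argument or row to a line. apply_moves: Moves the arm, as the interface text tells. Its arguments: {"type":"object","properties":{"moves":{"type":"array"},"grip_force":{"type":"number"}},"required":["moves"]}

```bash
mkdir -p pics; ls; cat > h.py <<'E'
import numpy as np, cv2
from bench import monitor, vision, r, nets
from scipy.spatial.transform import Rotation as R
def cam(n):
    c=vision.capture(n); c['R']=cv2.Rodrigues(np.array(c['rvec'],float))[0]; c['t']=np.array(c['tvec'],float).ravel(); c['K']=np.array(c['intrinsics']); return c
def px2w(c,px,z=None):
    ray=np.linalg.inv(c['K'])@np.array([px[0],px[1],1.0])
    o=-c['R'].T@c['t']; d=c['R'].T@ray
    if z is None:
        u,v=int(round(px[0])),int(round(px[1])); return o+d*float(c['range_z'][v,u])
    return o+d*(z-o[2])/d[2]
def w2px(c,p):
    q=c['K']@(c['R']@np.array(p)+c['t']); return q[:2]/q[2]
def save(c,n,crop=None,s=1):
    im=c['image'][:,:,::-1]
    if crop: x0,y0,x1,y1=crop; im=im[y0:y1,x0:x1]
    cv2.imwrite('pics/'+n,cv2.resize(im,None,fx=s,fy=s,interpolation=cv2.INTER_CUBIC))
E
python3 - <<'E'
from h import *
s=monitor.state(); print({k:np.round(v,3) for k,v in s.items()})
for n in ['scene','top']:
    c=cam(n); save(c,n+'0.png'); print(n,-c['R'].T@c['t'])
    for q,z in [('console',None),('dial_center',.07),('green_mark',.07),('manifold',0),('valve_axis',.075),('valve_tip',.075)]:
        for d in nets.tip_of(n,q)[:2]:
            print(q,round(d['p'],2),np.round(d['pixel']),np.round(px2w(c,d['pixel'],z or 0),3))
    for q in ['tape','marker','thermometer','spanner','bottle','weight','wiperoll']:
        for d in nets.find_in(n,q)[:1]:
            print(q,round(d['p'],2),np.round(d['pixel']),np.round(px2w(c,d['pixel']),3))
E
```

```text
pics
{'clock': np.float64(0.0), 'q': array([-0.986,  0.502, -0.427,  1.551,  0.221,  1.138, -0.21 ]), 'joint_velocities': array([ 0.   , -0.001, -0.   , -0.001, -0.001, -0.001,  0.001]), 'joint_torque': array([-0.0000e+00, -5.6954e+01, -5.8160e+00, -2.8093e+01,  1.1000e-02,
        1.2000e-02,  0.0000e+00]), 'eef_pos': array([0.205, 0.616, 0.23 ]), 'tcp_rot': array([-5.030e-01, -3.101e+00,  3.000e-03]), 'force': array([ 0.54 , -0.259,  0.65 ]), 'ft_torque': array([-0.016, -0.001,  0.015]), 'opening': np.float64(0.999)}
scene [1.19838909 0.40842518 0.94156711]
console 0.56 [376. 257.] [0.604 0.209 0.   ]
console 0.16 [280. 166.] [ 0.465 -0.218 -0.   ]
dial_center 0.64 [389. 238.] [0.577 0.226 0.07 ]
dial_center 0.62 [280. 169.] [ 0.528 -0.166  0.07 ]
green_mark 0.73 [402. 237.] [0.555 0.251 0.07 ]
green_mark 0.69 [274. 180.] [ 0.577 -0.151  0.07 ]
valve_axis 0.81 [278. 171.] [ 0.544 -0.162  0.075]
valve_tip 0.74 [266. 137.] [ 0.441 -0.288  0.075]
valve_tip 0.46 [295. 153.] [ 0.451 -0.167  0.075]
tape 0.56 [377. 192.] [0.412 0.107 0.025]
marker 0.65 [352. 183.] [0.414 0.023 0.016]
ther
[... 238 characters left out ...]
 0.46502747 -0.01271898  1.55006848]
console 0.66 [255. 178.] [0.611 0.224 0.   ]
dial_center 0.74 [251. 189.] [0.573 0.223 0.07 ]
green_mark 0.92 [238. 194.] [0.559 0.262 0.07 ]
manifold 0.69 [394. 202.] [ 0.528 -0.197  0.   ]
valve_axis 0.83 [388. 197.] [ 0.539 -0.172  0.075]
valve_tip 0.75 [388. 225.] [ 0.46  -0.169  0.075]
valve_tip 0.26 [321. 255.] [0.377 0.025 0.075]
tape 0.65 [296. 244.] [0.41  0.101 0.002]
marker 0.69 [321. 252.] [ 0.382  0.026 -0.   ]
thermometer 0.89 [354. 132.] [ 0.742 -0.081  0.008]
spanner 0.9 [444. 254.] [ 0.367 -0.34  -0.002]
bottle 0.57 [480. 196.] [ 0.531 -0.422  0.115]
weight 0.82 [187. 240.] [0.429 0.425 0.024]
wiperoll 0.57 [171. 181.] [0.596 0.431 0.156]
```

```bash
python3 - <<'E'
from h import *
a=cam('top'); save(a,'top_c.png',(190,130,310,250),5); save(a,'top_m.png',(340,130,460,270),4)
b=cam('scene'); save(b,'scene_c.png',(320,180,480,300),5)
E
```

```text
(no output)
```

View pics/scene0.png

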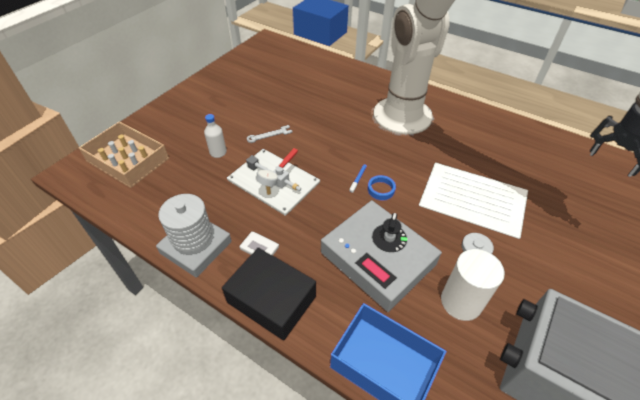

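View pics/top0.png

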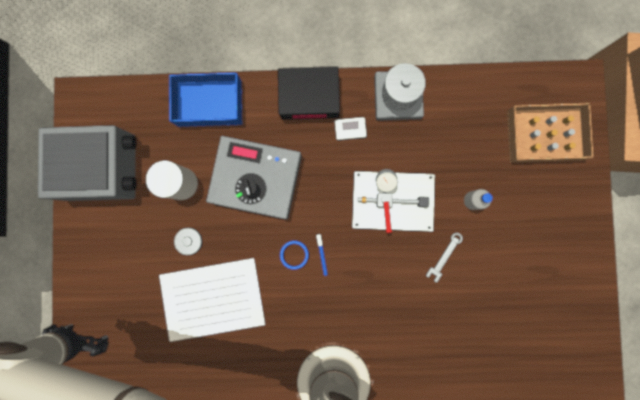

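View pics/top_c.png

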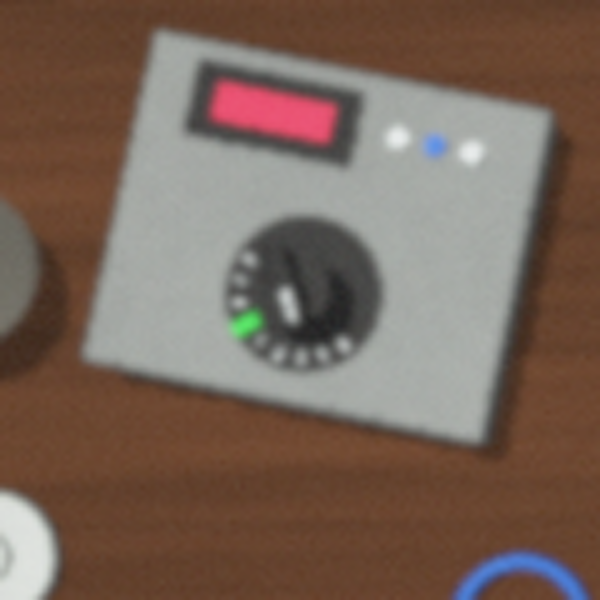

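View pics/top_m.png

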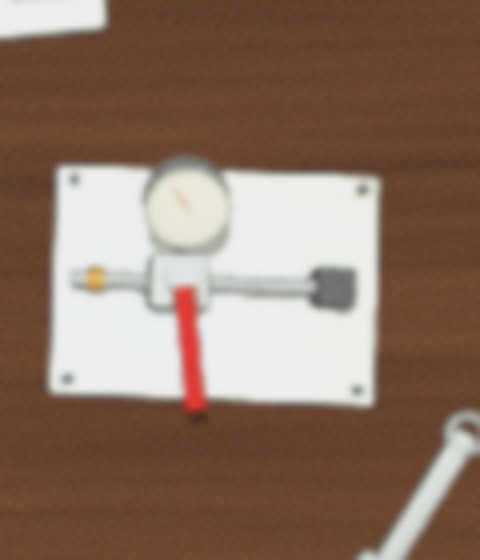

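View pics/scene_c.png

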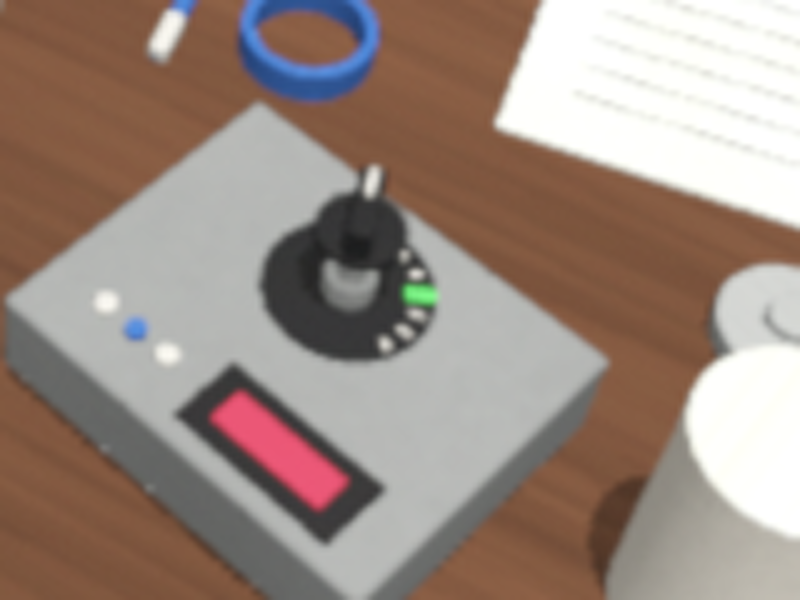

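```bash
cat > est.py <<'E'
from h import *
a=cam('top')
f=lambda x,y:(190+(x+.5)/5-.5,130+(y+.5)/5-.5)
P=[px2w(a,f(*p),.07)[:2] for p in [(155,30),(553,108),(490,443),(85,360)]]
print(np.round(P,4)); ctr=np.mean(P,0); print('ctr',ctr)
P=np.array(P); e1=(P[0]-P[1])+(P[3]-P[2]); e2=(P[0]-P[3])+(P[1]-P[2])
print('yaw',np.degrees(np.arctan2(-e1[0],e1[1])),np.degrees(np.arctan2(e2[1],e2[0])), np.linalg.norm(e1)/2,np.linalg.norm(e2)/2)
dc=px2w(a,f(303,294),.07); print('dial',dc); g=px2w(a,f(246,325),.07); print('green',g,np.linalg.norm(g-dc), np.degrees(np.arctan2(*(g-dc)[1::-1])))
print(px2w(a,f(350,344),.07)-dc)
# depth
for n in ['top','scene']:
    c=cam(n); vv,uu=np.mgrid[0:400,0:640]; z=c['range_z']
    ray=np.stack([uu,vv,np.ones_like(uu)],-1)@np.linalg.inv(c['K']).T*z[...,None]
    w=(ray-c['t'])@c['R']
    im=c['image'].astype(int)
    m=(np.hypot(w[...,0]-dc[0],w[...,1]-dc[1])<.045)&(w[...,2]>.078)&(z>0)
    pts=w[m]; br=im[m].sum(1)
    print(n,len(pts)); h=np.histogram(pts[:,2],np.arange(.07,.17,.004)); print(list(zip(np.round(h[1],3),h[0])))
    top=pts[:,2]>pts[:,2].max()-.010; print('bar ctr',pts[top].mean(0)); 
    u,s,v=np.linalg.svd(pts[top][:,:2]-pts[top][:,:2].mean(0),full_matrices=False); print('axis',v[0],np.degrees(np.arctan2(v[0][1],v[0][0])))
    wh=br>330; print('white',wh.sum(),pts[wh].mean(0) if wh.any() else '')
    pl=pts[(pts[:,2]<pts[:,2].max()-.014)]; print('plate',pl.mean(0))
E
python3 est.py
```

```text
[[0.733  0.3107]
 [0.6799 0.0782]
 [0.486  0.1193]
 [0.5405 0.3543]]
ctr [0.60983707 0.21563503]
yaw -12.966158778918278 -12.359328822233968 0.23983237622375606 0.19782443911236883
dial [0.57537523 0.22633067 0.07      ]
green [0.55824924 0.25990024 0.07      ] 0.03768574562995962 117.02903948333822
[-0.02986683 -0.02687075  0.        ]
top 228
[(np.float64(0.07), np.int64(0)), (np.float64(0.074), np.int64(0)), (np.float64(0.078), np.int64(1)), (np.float64(0.082), np.int64(0)), (np.float64(0.086), np.int64(0)), (np.float64(0.09), np.int64(0)), (np.float64(0.094), np.int64(0)), (np.float64(0.098), np.int64(0)), (np.float64(0.102), np.int64(0)), (np.float64(0.106), np.int64(0)), (np.float64(0.11), np.int64(1)), (np.float64(0.114), np.int64(22)), (np.float64(0.118), np.int64(65)), (np.float64(0.122), np.int64(43)), (np.float64(0.126), np.int64(11)), (np.float64(0.13), np.int64(2)), (np.float64(0.134), np.int64(10)), (np.float64(0.138), np.int64(28)), (np.float64(0.142), np.int64(38)), (np.float64(0.146), np.int64(5)), (np.float64(0.15), np.int64(2)), (np.float64(0.154), np.int64(0)), (n
[... 551 characters left out ...]
.int64(0)), (np.float64(0.106), np.int64(0)), (np.float64(0.11), np.int64(0)), (np.float64(0.114), np.int64(2)), (np.float64(0.118), np.int64(10)), (np.float64(0.122), np.int64(122)), (np.float64(0.126), np.int64(36)), (np.float64(0.13), np.int64(9)), (np.float64(0.134), np.int64(4)), (np.float64(0.138), np.int64(8)), (np.float64(0.142), np.int64(30)), (np.float64(0.146), np.int64(51)), (np.float64(0.15), np.int64(2)), (np.float64(0.154), np.int64(0)), (np.float64(0.158), np.int64(0)), (np.float64(0.162), np.int64(0))]
bar ctr [0.57931606 0.2235625  0.1463204 ]
axis [0.95665855 0.29121198] 16.930529558116525
white 95 [0.57696821 0.22122423 0.10760378]
plate [0.58186872 0.22403308 0.1146517 ]
```

>>> {"method": "apply_moves", "body": {
  "moves": [-31,-17,0,0,0,0,0,-31,-17,0,0,0,0,0,-31,-17,0,0,0,0,0,-31,-17,0,0,0,0,0,-31,-17,0,0,0,0,0]
}}

```text
clock: 2.07
eef_pos: [0.3266, 0.4857, 0.2314]
tcp_rot: [0.503, 3.101, 0.0]
force: [1.3, -0.2, -0.5]
opening: 0.503
```

>>> {"method": "apply_moves", "body": {
  "moves": [-31,-17,0,0,0,0,0,-31,-17,0,0,0,0,0,-31,-17,0,0,0,0,0,-31,-17,0,0,0,0,0,-31,-17,0,0,0,0,0]
}}

```text
clock: 2.48
eef_pos: [0.4469, 0.3559, 0.2316]
tcp_rot: [0.503, 3.101, 0.001]
force: [0.5, 1.2, 0.2]
opening: 0.504
```

```bash
cat > go.py <<'E'
import sys
from h import *
# args x y z yaw_of_tool_y_deg
def rep(x,y,z,yd):
    s=monitor.state(); Rm=R.from_rotvec(s['tcp_rot']).as_matrix(); p=np.array(s['eef_pos'])
    d=Rm.T@(np.array([x,y,z])-p)*1000
    yaw=np.degrees(np.arctan2(Rm[1,1],Rm[0,1])); dw=(yd-yaw+180)%360-180
    print('t',round(float(s['clock']),2),'p',np.round(p,4),'tilt z',np.round(Rm[:,2],3),'yawY',round(yaw,2),'q',np.round(s['q'],2))
    print('tool delta mm',np.round(d,2),'turn wz rad',round(-np.radians(dw),4),'| F',np.round(s['force'],2),'T',np.round(s['ft_torque'],3),'op mm',round(85*float(s['opening']),1))
    # yaw-only-delta in tool frame with vertical correction
    Rt=np.column_stack([[np.sin(np.radians(yd)),-np.cos(np.radians(yd)),0],[np.cos(np.radians(yd)),np.sin(np.radians(yd)),0],[0,0,-1]])
    print('rotvec tool',np.round(R.from_matrix(Rm.T@Rt).as_rotvec(),4))
rep(*map(float,sys.argv[1:]))
E
python3 go.py .576 .226 .2 107.4
```

```text
t 2.48 p [0.4469 0.3559 0.2316] tilt z [ 0.  0. -1.] yawY 71.57 q [-0.45  0.35 -0.34  1.76  0.13  1.06  0.42]
tool delta mm [-163.54  -82.48   31.62] turn wz rad -0.6254 | F [0.48 1.19 0.19] T [ 0.027 -0.034  0.008] op mm 42.8Traceback (most recent call last):
  File "go.py", line 13, in <module>
    rep(*map(float,sys.argv[1:]))
    ~~~^^^^^^^^^^^^^^^^^^^^^^^^^^
  File "go.py", line 12, in rep
    print('rotvec tool',np.round(R.from_matrix(Rm.T@Rt).as_rotvec(),4))
                                 ~~~~~~~~~~~~~^^^^^^^^^
  File "scipy/spatial/transform/_rotation.pyx", line 1143, in scipy.spatial.transform._rotation.Rotation.from_matrix
ValueError: Non-positive determinant (left-handed or null coordinate frame) in rotation matrix 0: [[-8.10750695e-01  5.85391481e-01  3.52314047e-04]
 [ 5.85391345e-01  8.10750760e-01 -4.21675698e-04]
 [ 5.32484243e-04  1.35632271e-04  9.99999849e-01]].
```

```bash
sed -i 's/\[\[np.sin(np.radians(yd)),-np.cos(np.radians(yd)),0\]/[[-np.sin(np.radians(yd)),np.cos(np.radians(yd)),0]/' go.py; python3 go.py .576 .226 .2 107.4|tail -1
```

```text
rotvec tool [ 3.000e-04  5.000e-04 -6.254e-01]
```

>>> {"method": "apply_moves", "body": {
  "moves": [-32.7,-16.5,0,0,0,0,0,-32.7,-16.5,0,0,0,0,0,-32.7,-16.5,0,0,0,0,0,-32.7,-16.5,0,0,0,0,0,-32.7,-16.5,0,0,0,0,0]
}}

```text
clock: 2.9
eef_pos: [0.576, 0.226, 0.2316]
tcp_rot: [0.503, 3.101, 0.0]
force: [0.7, 0.9, 0.4]
opening: 0.501
```

>>> {"method": "apply_moves", "body": {
  "moves": [0,0,5,0,0,-0.125,0,0,0,5,0,0,-0.125,0,0,0,5,0,0,-0.125,0,0,0,5,0,0,-0.125,0,0,0,5,0,0,-0.125,0]
}}

```text
clock: 3.32
eef_pos: [0.575, 0.2273, 0.2061]
tcp_rot: [-0.484, 3.104, 0.0]
force: [-0.1, -0.1, -0.1]
opening: 0.503
```

```bash
python3 go.py .576 .226 .2 107.4; python3 - <<'E'
from h import *
b=cam('scene'); save(b,'scene1.png',(300,120,500,280),4)
b=cam('top'); save(b,'top1.png',(170,120,330,250),4)
E
```

```text
t 3.32 p [0.575  0.2273 0.2061] tilt z [ 0.  0. -1.] yawY 107.72 q [-0.13  0.46 -0.38  1.66  0.19  1.06  1.31]
tool delta mm [-0.58 -1.57  6.1 ] turn wz rad 0.0056 | F [-0.09 -0.07 -0.11] T [ 0.016 -0.014 -0.017] op mm 42.8
rotvec tool [0.0002 0.0001 0.0056]
```

View pics/scene1.png

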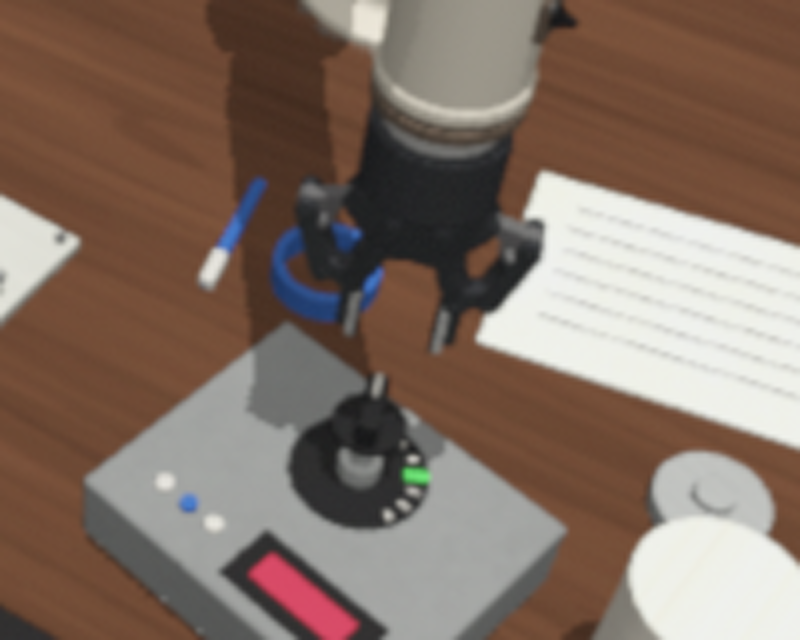

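>>> {"method": "apply_moves", "body": {
  "moves": [0,-1.5,15,0,0,0,0,0,0,15,0,0,0,0,0,0,15,0,0,0,0,0,0,15,0,0,0,0,0,0,15,0,0,0,0],
  "grip_force": 40
}}

```text
clock: 3.83
eef_pos: [0.5756, 0.226, 0.1311]
tcp_rot: [-0.467, 3.106, 0.0]
force: [-0.0, -0.1, 0.3]
opening: 0.499
```

```bash
python3 go.py .576 .226 .129 107.4; python3 - <<'E'
from h import *
b=cam('scene'); save(b,'scene2.png',(340,160,460,260),6)
b=cam('top'); save(b,'top2.png',(190,130,310,250),5)
E
```

```text
t 3.83 p [0.5756 0.226  0.1311] tilt z [ 0.001  0.    -1.   ] yawY 107.11 q [-0.15  0.55 -0.36  1.72  0.23  0.92  1.27]
tool delta mm [-0.34 -0.09  2.13] turn wz rad -0.0051 | F [-0.02 -0.07  0.26] T [-0.027 -0.013 -0.009] op mm 42.4
rotvec tool [-0.0001  0.0008 -0.0051]
```

View pics/scene2.png

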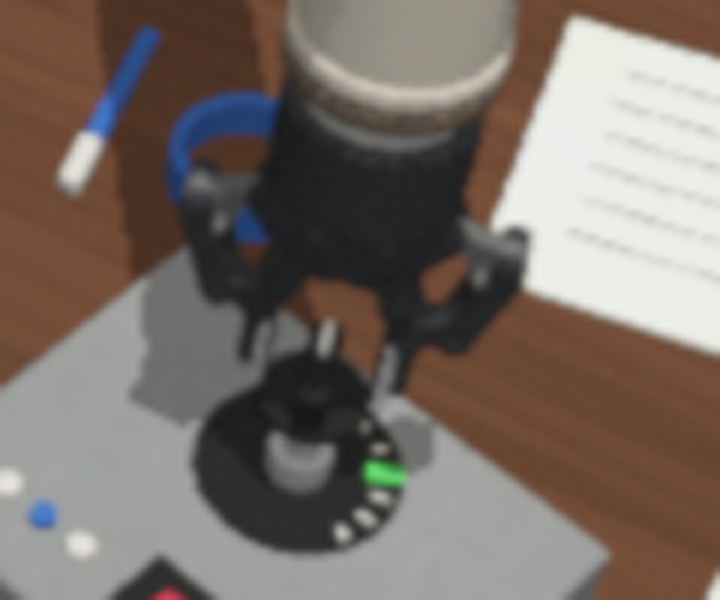

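>>> {"method": "apply_moves", "body": {
  "moves": [0,0,0,0,0,0,-0.4,0,0,0,0,0,0,-0.6,0,0,0,0,0,0,-1,0,0,0,0,0,0,-1,0,0,0,0,0,0,-1]
}}

```text
clock: 4.35
eef_pos: [0.5763, 0.2259, 0.1324]
tcp_rot: [-0.473, 3.104, 0.0]
force: [0.7, -0.9, 0.9]
opening: 0.148
```

```bash
python3 go.py .576 .226 .129 107.4
```

```text
t 4.35 p [0.5763 0.2259 0.1324] tilt z [ 0.002  0.    -1.   ] yawY 107.32 q [-0.15  0.55 -0.36  1.72  0.23  0.92  1.27]
tool delta mm [0.28 0.2  3.4 ] turn wz rad -0.0013 | F [ 0.74 -0.93  0.94] T [-0.138 -0.174  0.024] op mm 12.6
rotvec tool [-0.0002  0.0022 -0.0013]
```

>>> {"method": "apply_moves", "body": {
  "moves": [0,0,2,0,0,0,-1,0,0,2,0,0,0,-1,0,0,2,0,0,0,-1,0,0,1,0,0,0,-1,0,0,0,0,0,0,-1]
}}

```text
clock: 4.77
eef_pos: [0.5761, 0.2258, 0.1242]
tcp_rot: [-0.474, 3.104, 0.0]
force: [4.2, -0.5, -0.9]
opening: 0.148
```

```bash
python3 go.py .576 .226 .129 107.4
```

```text
t 4.77 p [0.5761 0.2258 0.1242] tilt z [ 0.001  0.    -1.   ] yawY 107.36 q [-0.15  0.56 -0.36  1.72  0.24  0.9   1.27]
tool delta mm [ 0.07  0.19 -4.84] turn wz rad -0.0008 | F [ 4.19 -0.51 -0.88] T [-0.034 -0.909 -0.062] op mm 12.6
rotvec tool [-0.0001  0.0013 -0.0008]
```

>>> {"method": "apply_moves", "body": {
  "moves": [-0.5,0,0.5,0,0,0,-1,0,0,0.5,0,0,0,-1,0,0,0.5,0,0,0,-1,0,0,0.5,0,0,0,-1,0,0,0,0,0,0,-1]
}}

```text
clock: 5.18
eef_pos: [0.5761, 0.2259, 0.1223]
tcp_rot: [-0.474, 3.105, -0.0]
force: [3.8, -1.8, 1.3]
opening: 0.146
```

```bash
python3 go.py .576 .226 .129 107.4; python3 - <<'E'
from h import *
b=cam('scene'); save(b,'scene3.png',(340,160,460,260),6)
E
```

```text
t 5.18 p [0.5761 0.2259 0.1223] tilt z [ 0.001 -0.    -1.   ] yawY 107.36 q [-0.15  0.56 -0.35  1.72  0.24  0.9   1.27]
tool delta mm [ 0.1   0.14 -6.72] turn wz rad -0.0006 | F [ 3.81 -1.82  1.3 ] T [-0.252 -1.002  0.028] op mm 12.4
rotvec tool [-0.0002  0.0005 -0.0006]
```

View pics/scene3.png

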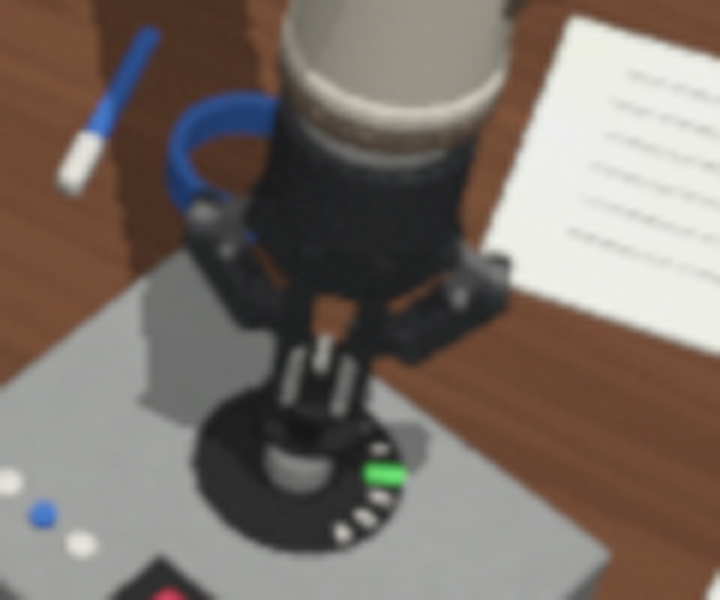

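>>> {"method": "apply_moves", "body": {
  "moves": [-0.5,0,0.5,0,0,0,-1,0,0,0.5,0,0,0,-1,0,0,0,0,0,0,-1,0,0,0,0,0,0,-1,0,0,0,0,0,0,-1]
}}

```text
clock: 5.65
eef_pos: [0.5762, 0.226, 0.1211]
tcp_rot: [0.474, -3.105, 0.0]
force: [3.9, -2.5, -0.6]
opening: 0.148
```

>>> {"method": "apply_moves", "body": {
  "moves": [0,0,0.5,0,0,0,-1,0,0,0.5,0,0,0,-1,0,0,0,0,0,0,-1,0,0,0,0,0,0,-1,0,0,0,0,0,0,-1]
}}

```text
clock: 6.07
eef_pos: [0.5762, 0.226, 0.1202]
tcp_rot: [0.474, -3.105, 0.0]
force: [3.4, -2.9, -0.8]
opening: 0.148
```

>>> {"method": "apply_moves", "body": {
  "moves": [0,0,0.5,0,0,0,-1,0,0,0.5,0,0,0,-1,0,0,0,0,0,0,-1,0,0,0,0,0,0,-1,0,0,0,0,0,0,-1]
}}

```text
clock: 6.48
eef_pos: [0.5762, 0.226, 0.1192]
tcp_rot: [0.474, -3.105, 0.0]
force: [3.0, -3.8, 0.8]
opening: 0.144
```

>>> {"method": "apply_moves", "body": {
  "moves": [0,0,0.5,0,0,0,-1,0,0,0.5,0,0,0,-1,0,0,0,0,0,0,-1,0,0,0,0,0,0,-1,0,0,0,0,0,0,-1]
}}

```text
clock: 6.9
eef_pos: [0.5762, 0.226, 0.1182]
tcp_rot: [0.474, -3.105, 0.0]
force: [2.6, -3.2, 0.8]
opening: 0.147
```

```bash
python3 go.py .576 .226 .129 107.4
```

```text
t 6.9 p [0.5762 0.226  0.1182] tilt z [-0. -0. -1.] yawY 107.37 q [-0.15  0.56 -0.35  1.72  0.24  0.9   1.27]
tool delta mm [  0.25   0.05 -10.81] turn wz rad -0.0006 | F [ 2.6  -3.21  0.8 ] T [-0.814 -0.726 -0.03 ] op mm 12.5
rotvec tool [-0.0001 -0.0002 -0.0006]
```

>>> {"method": "apply_moves", "body": {
  "moves": [0,-0.4,0.5,0,0,0,-1,0,0,0.5,0,0,0,-1,0,0,0,0,0,0,-1,0,0,0,0,0,0,-1,0,0,0,0,0,0,-1]
}}

```text
clock: 7.32
eef_pos: [0.5763, 0.226, 0.1172]
tcp_rot: [0.475, -3.105, -0.0]
force: [2.2, -2.8, 0.8]
opening: 0.151
```

>>> {"method": "apply_moves", "body": {
  "moves": [0,0,0.5,0,0,0,-1,0,0,0.5,0,0,0,-1,0,0,0,0,0,0,-1,0,0,0,0,0,0,-1,0,0,0,0,0,0,-1]
}}

```text
clock: 7.73
eef_pos: [0.5763, 0.2259, 0.1162]
tcp_rot: [0.475, -3.105, -0.0]
force: [1.7, -2.6, -0.4]
opening: 0.149
```

>>> {"method": "apply_moves", "body": {
  "moves": [0,0,0.5,0,0,0,-1,0,0,0.5,0,0,0,-1,0,0,0,0,0,0,-1,0,0,0,0,0,0,-1,0,0,0,0,0,0,-1]
}}

```text
clock: 8.15
eef_pos: [0.5763, 0.2259, 0.1152]
tcp_rot: [0.475, -3.105, -0.0]
force: [2.8, -3.8, -0.3]
opening: 0.15
```

>>> {"method": "apply_moves", "body": {
  "moves": [0,0,0.5,0,0,0,-1,0,0,0.5,0,0,0,-1,0,0,0,0,0,0,-1,0,0,0,0,0,0,-1,0,0,0,0,0,0,-1]
}}

```text
clock: 8.57
eef_pos: [0.5764, 0.226, 0.1147]
tcp_rot: [-0.475, 3.105, 0.0]
force: [-0.3, -3.5, 4.5]
opening: 0.151
```

>>> {"method": "apply_moves", "body": {
  "moves": [0,0,0.5,0,0,0,-1,0,0,0.5,0,0,0,-1,0,0,0,0,0,0,-1,0,0,0,0,0,0,-1,0,0,0,0,0,0,-1]
}}

```text
clock: 8.98
eef_pos: [0.5764, 0.226, 0.114]
tcp_rot: [-0.475, 3.105, -0.0]
force: [-0.6, -3.2, 7.7]
opening: 0.152
```

```bash
python3 go.py .576 .226 .129 107.4; sleep .1; python3 go.py .576 .226 .129 107.4|sed -n 2p
```

```text
t 8.98 p [0.5764 0.226  0.114 ] tilt z [ 0.  0. -1.] yawY 107.38 q [-0.16  0.57 -0.35  1.73  0.24  0.89  1.26]
tool delta mm [  0.39   0.15 -15.03] turn wz rad -0.0004 | F [-0.56 -3.22  7.74] T [-0.776  0.132 -0.043] op mm 12.9
rotvec tool [-0.0001  0.0002 -0.0004]
tool delta mm [  0.39   0.15 -15.03] turn wz rad -0.0004 | F [-0.56 -3.22  7.74] T [-0.776  0.132 -0.043] op mm 12.9
```

>>> {"method": "apply_moves", "body": {
  "moves": [0,0,0.5,0,0,0,-1,0,0,0.5,0,0,0,-1,0,0,0.5,0,0,0,-1,0,0,0,0,0,0,-1,0,0,0,0,0,0,-1]
}}

```text
clock: 9.4
eef_pos: [0.5765, 0.226, 0.113]
tcp_rot: [-0.475, 3.105, -0.0]
force: [-1.9, -4.5, 11.1]
opening: 0.148
```

>>> {"method": "apply_moves", "body": {
  "moves": [0,0,0,0,0,0,-1,0,0,0,0,0,0,-1,0,0,0,0,0,0,-1,0,0,0,0,0,0,-1,0,0,0,0,0,0,-1]
}}

```text
clock: 9.82
eef_pos: [0.5765, 0.226, 0.1131]
tcp_rot: [-0.475, 3.105, -0.0]
force: [-1.4, -4.6, 11.4]
opening: 0.151
```

>>> {"method": "apply_moves", "body": {
  "moves": [0,0,0.3,0,0,0,-1,0,0,0.3,0,0,0,-1,0,0,0,0,0,0,-1,0,0,0,0,0,0,-1,0,0,0,0,0,0,-1],
  "grip_force": 60
}}

```text
clock: 10.23
eef_pos: [0.5765, 0.226, 0.1127]
tcp_rot: [-0.474, 3.105, -0.0]
force: [-3.1, -5.0, 13.1]
opening: 0.142
```

```bash
python3 go.py .576 .226 .1126 87.4
```

```text
t 10.23 p [0.5765 0.226  0.1127] tilt z [ 0.001 -0.    -1.   ] yawY 107.38 q [-0.16  0.57 -0.35  1.73  0.24  0.89  1.26]
tool delta mm [0.51 0.14 0.12] turn wz rad 0.3487 | F [-3.05 -4.99 13.1 ] T [-0.963  0.592 -0.019] op mm 12.1
rotvec tool [-2.000e-04  7.000e-04  3.487e-01]
```

>>> {"method": "apply_moves", "body": {
  "moves": [0.4,-0.4,0,0,0,0,-1,0,0,0,0,0,0.09,-1,0,0,0,0,0,0.09,-1,0,0,0,0,0,0.09,-1,0,0,0,0,0,0.08,-1]
}}

```text
clock: 10.65
eef_pos: [0.5766, 0.2261, 0.1129]
tcp_rot: [0.08, 3.139, 0.002]
force: [-1.2, -2.8, 11.1]
opening: 0.148
```

>>> {"method": "apply_moves", "body": {
  "moves": [0,0,0,0,0,0,-1,0,0,0,0,0,0,-1,0,0,0,0,0,0,-1,0,0,0,0,0,0,-1,0,0,0,0,0,0,-1]
}}

```text
clock: 11.07
eef_pos: [0.5765, 0.2261, 0.1128]
tcp_rot: [0.073, 3.139, 0.001]
force: [-1.2, -3.0, 11.9]
opening: 0.147
```

```bash
python3 go.py .576 .226 .1126 87.4; python3 - <<'E'
from h import *
b=cam('scene'); save(b,'scene4.png',(340,160,460,260),6)
E
```

```text
t 11.07 p [0.5765 0.2261 0.1128] tilt z [ 0.001  0.001 -1.   ] yawY 87.34 q [-0.22  0.56 -0.27  1.73  0.19  0.87  0.96]
tool delta mm [ 0.52 -0.1   0.25] turn wz rad -0.001 | F [-1.24 -3.02 11.86] T [-0.776  0.409 -0.027] op mm 12.5
rotvec tool [ 0.0009  0.0013 -0.001 ]
```

View pics/scene4.png

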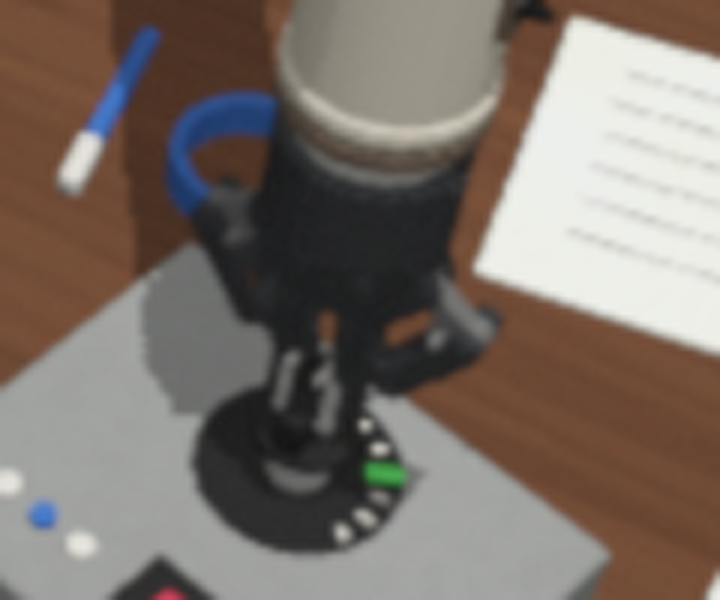

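>>> {"method": "apply_moves", "body": {
  "moves": [0,0,0.3,0,0,0,-1,0,0,0,0,0,0.09,-1,0,0,0,0,0,0.09,-1,0,0,0,0,0,0.09,-1,0,0,0,0,0,0.079,-1]
}}

```text
clock: 11.53
eef_pos: [0.5766, 0.2262, 0.1127]
tcp_rot: [0.624, 3.078, 0.002]
force: [-2.0, -2.9, 11.3]
opening: 0.139
```

>>> {"method": "apply_moves", "body": {
  "moves": [0,0,0,0,0,0,-1,0,0,0,0,0,0,-1,0,0,0,0,0,0,-1,0,0,0,0,0,0,-1,0,0,0,0,0,0,-1]
}}

```text
clock: 11.95
eef_pos: [0.5766, 0.2263, 0.1127]
tcp_rot: [0.616, 3.079, 0.002]
force: [-2.3, -3.5, 12.7]
opening: 0.143
```

```bash
python3 go.py .576 .226 .1126 67.4
```

```text
t 11.95 p [0.5766 0.2263 0.1127] tilt z [ 0.002  0.001 -1.   ] yawY 67.36 q [-0.28  0.55 -0.19  1.73  0.13  0.87  0.66]
tool delta mm [ 0.46 -0.49  0.09] turn wz rad -0.0007 | F [-2.27 -3.5  12.71] T [-0.788  0.425 -0.017] op mm 12.2
rotvec tool [ 0.0016  0.0011 -0.0008]
```

>>> {"method": "apply_moves", "body": {
  "moves": [0,0,0.1,0,0,0,-1,0,0,0,0,0,0.09,-1,0,0,0,0,0,0.09,-1,0,0,0,0,0,0.09,-1,0,0,0,0,0,0.079,-1]
}}

```text
clock: 12.37
eef_pos: [0.5767, 0.2263, 0.1127]
tcp_rot: [1.149, 2.923, 0.003]
force: [-1.9, -3.5, 12.4]
opening: 0.142
```

>>> {"method": "apply_moves", "body": {
  "moves": [0,0,0,0,0,0,-1,0,0,0,0,0,0,-1,0,0,0,0,0,0,-1,0,0,0,0,0,0,-1,0,0,0,0,0,0,-1]
}}

```text
clock: 12.78
eef_pos: [0.5768, 0.2263, 0.1126]
tcp_rot: [1.142, 2.925, 0.003]
force: [-2.5, -2.8, 13.1]
opening: 0.142
```

```bash
python3 go.py .576 .226 .1126 47.4; python3 - <<'E'
from h import *
b=cam('scene'); save(b,'scene5.png',(340,160,460,260),6)
E
```

```text
t 12.78 p [0.5768 0.2263 0.1126] tilt z [ 0.002  0.001 -1.   ] yawY 47.35 q [-0.34  0.55 -0.11  1.74  0.07  0.86  0.35]
tool delta mm [ 0.38 -0.72  0.04] turn wz rad -0.0008 | F [-2.47 -2.81 13.06] T [-0.78   0.366 -0.042] op mm 12.1
rotvec tool [ 0.0022  0.0005 -0.0008]
```

View pics/scene5.png

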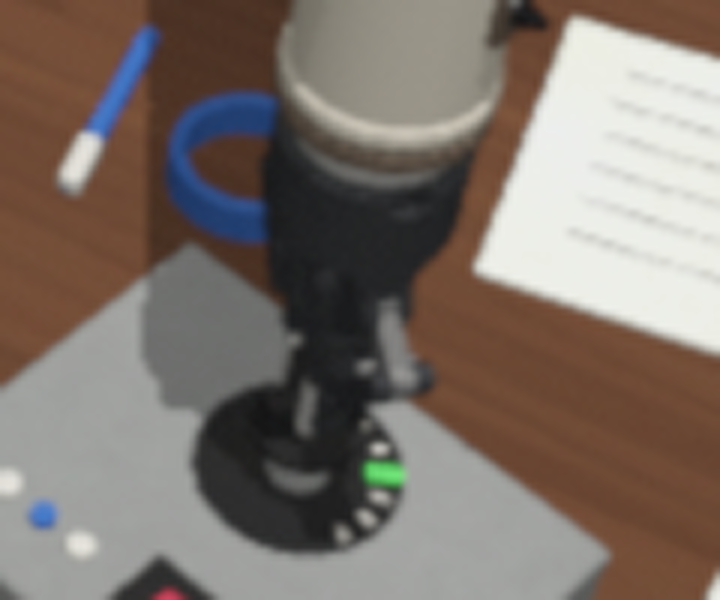

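>>> {"method": "apply_moves", "body": {
  "moves": [0,0,0,0,0,0,-1,0,0,0,0,0,0.09,-1,0,0,0,0,0,0.09,-1,0,0,0,0,0,0.09,-1,0,0,0,0,0,0.079,-1]
}}

```text
clock: 13.25
eef_pos: [0.5769, 0.2263, 0.1127]
tcp_rot: [1.639, 2.679, 0.004]
force: [-1.3, -3.5, 12.1]
opening: 0.143
```

>>> {"method": "apply_moves", "body": {
  "moves": [0,0,0,0,0,0,-1,0,0,0,0,0,0,-1,0,0,0,0,0,0,-1,0,0,0,0,0,0,-1,0,0,0,0,0,0,-1]
}}

```text
clock: 13.67
eef_pos: [0.5769, 0.2263, 0.1127]
tcp_rot: [1.633, 2.683, 0.004]
force: [-1.2, -3.5, 13.1]
opening: 0.142
```

```bash
python3 go.py .576 .226 .1126 27.4
```

```text
t 13.67 p [0.5769 0.2263 0.1127] tilt z [ 0.002  0.002 -1.   ] yawY 27.36 q [-0.4   0.54 -0.02  1.74  0.02  0.86  0.05]
tool delta mm [ 0.11 -0.96  0.07] turn wz rad -0.0007 | F [-1.16 -3.54 13.12] T [-0.754  0.328  0.005] op mm 12.1
rotvec tool [ 0.0026 -0.0004 -0.0007]
```

>>> {"method": "apply_moves", "body": {
  "moves": [0,0,-1.5,0,0,0,-1,0,0,-1.5,0,0,0,-1,0,0,-1.5,0,0,0,-1,0,0,-1.5,0,0,0,-1,0,0,0,0,0,0,-1]
}}

```text
clock: 14.08
eef_pos: [0.5766, 0.2262, 0.1169]
tcp_rot: [1.633, 2.683, 0.003]
force: [4.0, -0.5, 1.0]
opening: 0.141
```

>>> {"method": "apply_moves", "body": {
  "moves": [0,0,0,0,0,0,-0.55,0,0,0,0,0,0,-0.4,0,0,0,0,0,0,-0.2,0,0,0,0,0,0,0,0,0,0,0,0,0,0]
}}

```text
clock: 14.5
eef_pos: [0.5755, 0.2255, 0.1164]
tcp_rot: [-1.633, -2.683, 0.001]
force: [0.3, -0.8, -0.3]
opening: 0.495
```

>>> {"method": "apply_moves", "body": {
  "moves": [0,0,-8,0,0,0,0,0,0,-15,0,0,0,0,0,0,-20,0,0,0,0,0,0,-20,0,0,0,0,0,0,-10,0,0,0,0]
}}

```text
clock: 14.92
eef_pos: [0.5774, 0.2259, 0.193]
tcp_rot: [1.633, 2.682, 0.005]
force: [0.8, 0.7, 0.3]
opening: 0.504
```

```bash
python3 - <<'E'
from h import *
b=cam('scene'); save(b,'scene6.png',(340,160,460,260),6)
b=cam('top'); save(b,'top6.png',(190,130,310,250),5)
w=b['range_z']
# manifold depth etc
import itertools
vv,uu=np.mgrid[0:400,0:640]
W=((np.stack([uu,vv,np.ones_like(uu)],-1)@np.linalg.inv(b['K']).T*w[...,None])-b['t'])@b['R']
im=b['image'].astype(int)
red=(im[...,0]>150)&(im[...,1]<80)&(W[...,1]<-.1)&(W[...,1]>-.3)&(W[...,0]<.6)
p=np.array([px2w(b,(u,v),.081)[:2] for v,u in np.argwhere(red)])
u,s,v=np.linalg.svd(p-p.mean(0)); d=v[0]; d=d if d[0]<0 else -d
t=(p-p.mean(0))@d
print('handle mean',p.mean(0),'dir deg',np.degrees(np.arctan2(d[1],d[0]))%360,'ends',p.mean(0)+t.min()*d,p.mean(0)+t.max()*d,'z',np.median(W[red][:,2]),len(p))
f=lambda x,y:(340+(x+.5)/4-.5,130+(y+.5)/4-.5)
P=np.array([px2w(b,f(*q),.012)[:2] for q in [(58,168),(380,178),(374,406),(49,393)]]); print('plate',P,P.mean(0))
print('gauge',px2w(b,f(187,207),.11)); k=f(332,288); print('block',px2w(b,k)); 
for x,y in [(125,280),(260,285),(160,265),(185,265),(205,300)]: print((x,y),np.round(px2w(b,f(x,y)),3))
E
```

```text
handle mean [ 0.4762125  -0.16642726] dir deg 183.47237292710625 ends [ 0.52186425 -0.16365717] [ 0.43844494 -0.16871894] z 0.07730488018974258 80
plate [[ 0.62147396 -0.07932534]
 [ 0.60693163 -0.32010123]
 [ 0.43673275 -0.30867198]
 [ 0.45272837 -0.06740669]] [ 0.52946668 -0.19387631]
gauge [ 0.58133803 -0.16476905  0.11      ]
block [ 0.52404994 -0.27487266  0.04733541]
(125, 280) [ 0.534 -0.125  0.043]
(260, 285) [ 0.528 -0.224  0.037]
(160, 265) [ 0.544 -0.15   0.048]
(185, 265) [ 0.543 -0.166  0.072]
(205, 300) [ 0.518 -0.181  0.055]
```

View pics/scene6.png

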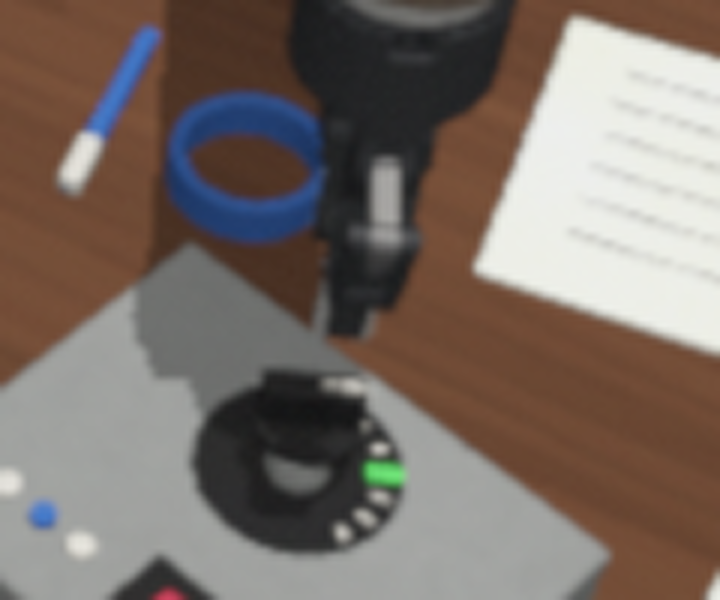

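>>> {"method": "apply_moves", "body": {
  "moves": [-20,-20,0,0,0,0,-1,-28,-28,0,0,0,0,-1,-28,-28,0,0,0,0,-1,-28,-28,0,0,0,0,-1,-28,-28,0,0,0,0,-1]
}}

```text
clock: 15.43
eef_pos: [0.5178, 0.0458, 0.1886]
tcp_rot: [-1.632, -2.682, 0.002]
force: [0.8, -1.6, 0.4]
opening: -0.002
```

>>> {"method": "apply_moves", "body": {
  "moves": [-28,-27,0,0,0,0,-1,-28,-27,0,0,0,0,-1,-28,-27,0,0,0,0,-1,-28,-27,0,0,0,0,-1,-26,-27,0,0,0,0,-1]
}}

```text
clock: 15.85
eef_pos: [0.4613, -0.1389, 0.1889]
tcp_rot: [-1.634, -2.682, 0.001]
force: [0.3, 0.5, 0.1]
opening: 0.0
```

>>> {"method": "apply_moves", "body": {
  "moves": [0,0,0,0,0,0.1,-1,0,0,0,0,0,0.1,-1,0,0,0,0,0,0.1,-1,0,0,0,0,0,0.1,-1,0,0,0,0,0,0,-1]
}}

```text
clock: 16.27
eef_pos: [0.462, -0.137, 0.1887]
tcp_rot: [-2.138, -2.3, 0.002]
force: [-0.0, -0.7, 0.8]
opening: -0.001
```

```bash
python3 go.py .464 -.137 .063 3.5;python3 - <<'E'
from h import *
b=cam('scene'); save(b,'scene7.png',(200,80,400,240),4)
b=cam('top'); save(b,'top7.png',(190,130,310,250),5)
E
```

```text
t 16.27 p [ 0.462  -0.137   0.1887] tilt z [-0.002  0.    -1.   ] yawY 4.19 q [ 0.06  0.22  0.2   2.02 -0.05  0.9   0.36]
tool delta mm [ -0.16   2.25 125.72] turn wz rad 0.0121 | F [-0.02 -0.66  0.77] T [0.04  0.032 0.038] op mm -0.1
rotvec tool [-0.002  -0.0004  0.0121]
```

View pics/scene7.png

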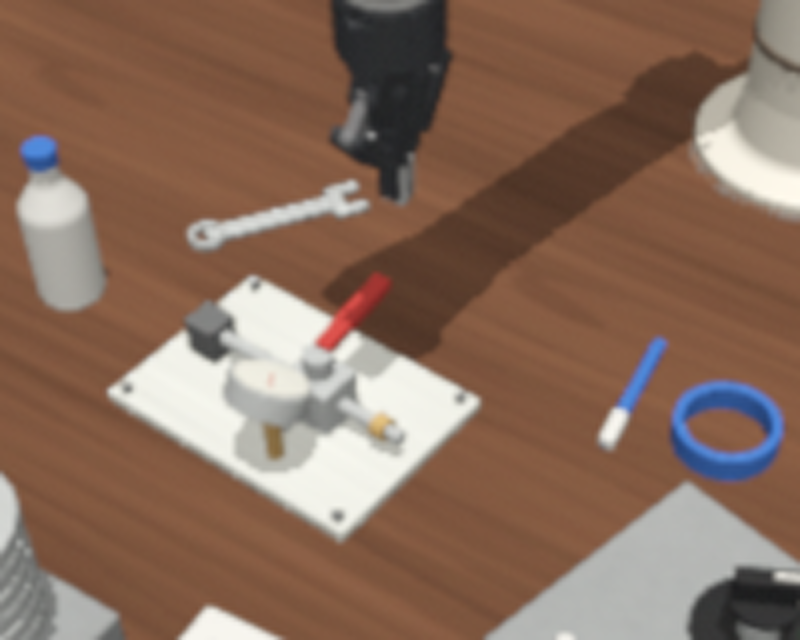

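View pics/top7.png

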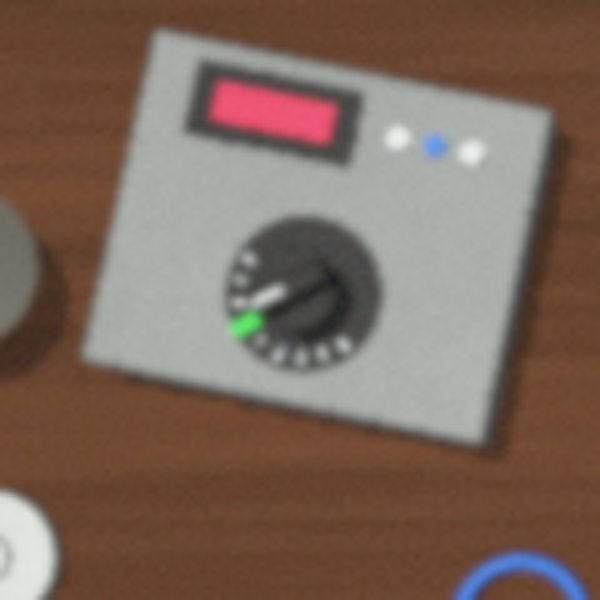

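Pointer line (285,288)→(255,303) is parallel to axis→green, so the selector is at green. Now the valve.

>>> {"method": "apply_moves", "body": {
  "moves": [0,2,30,0,0,0.012,-1,0,0,30,0,0,0,-1,0,0,30,0,0,0,-1,0,0,25,0,0,0,-1,0,0,10,0,0,0,-1]
}}

```text
clock: 16.78
eef_pos: [0.4622, -0.1361, 0.0614]
tcp_rot: [-2.141, -2.292, 0.005]
force: [-0.6, -0.5, -0.8]
opening: 0.002
```

```bash
python3 go.py .464 -.137 .063 3.5;python3 - <<'E'
from h import *
b=cam('scene'); save(b,'scene8.png',(200,80,400,240),4)
E
```

```text
t 16.78 p [ 0.4622 -0.1361  0.0614] tilt z [-0.006  0.001 -1.   ] yawY 3.91 q [ 0.09  0.44  0.16  2.1  -0.12  0.62  0.41]
tool delta mm [-1.05  1.68 -1.59] turn wz rad 0.0071 | F [-0.65 -0.52 -0.79] T [-0.024 -0.008  0.049] op mm 0.2
rotvec tool [-0.0055 -0.0016  0.0071]
```

View pics/scene8.png

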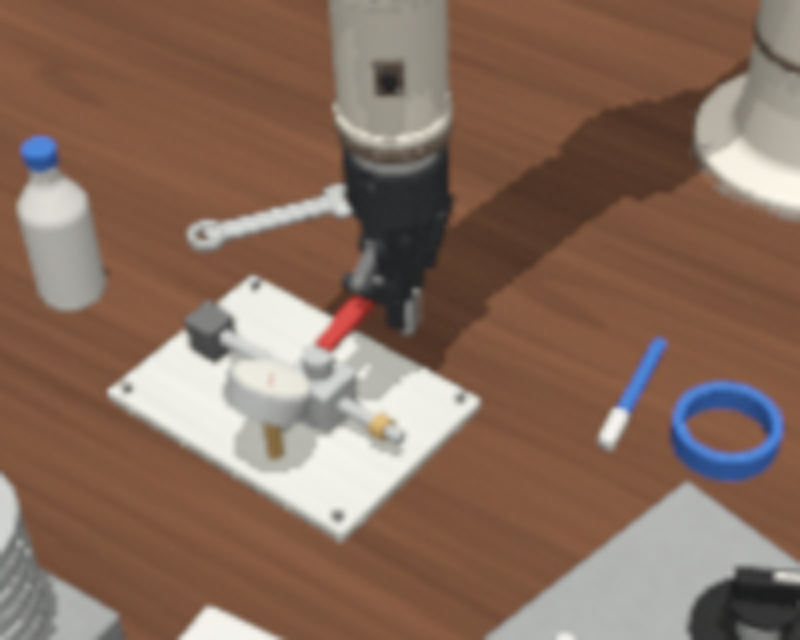

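>>> {"method": "apply_moves", "body": {
  "moves": [-2,0,0,0,0,0,-1,-2,0,0,0,0,0,-1,-2,0,0,0,0,0,-1,-2,0,0,0,0,0,-1,-2,0,0,0,0,0,-1]
}}

```text
clock: 17.25
eef_pos: [0.4666, -0.1475, 0.0661]
tcp_rot: [2.146, 2.291, 0.002]
force: [-0.1, -0.8, -0.0]
opening: 0.0
```

>>> {"method": "apply_moves", "body": {
  "moves": [-2,0,0,0,0,0,-1,-2,0,0,0,0,0,-1,-2,0,0,0,0,0,-1,0,0,0,0,0,0,-1,0,0,0,0,0,0,-1]
}}

```text
clock: 17.67
eef_pos: [0.4662, -0.1525, 0.0649]
tcp_rot: [-2.147, -2.293, -0.001]
force: [-0.1, 2.6, 2.4]
opening: 0.002
```

>>> {"method": "apply_moves", "body": {
  "moves": [-2.9,-0.7,0.5,0,0,-0.04,-1,-2.9,-0.7,0.5,0,0,-0.04,-1,-2.9,-0.7,0.5,0,0,-0.04,-1,-2.9,-0.7,0,0,0,-0.04,-1,-2.9,-0.7,0,0,0,-0.04,-1]
}}

```text
clock: 18.08
eef_pos: [0.4649, -0.167, 0.0632]
tcp_rot: [-1.904, -2.498, -0.001]
force: [-0.8, 3.7, 1.4]
opening: -0.001
```

>>> {"method": "apply_moves", "body": {
  "moves": [-2.9,-0.7,0,0,0,-0.04,-1,-2.9,-0.7,0,0,0,-0.04,-1,-2.9,-0.7,0,0,0,-0.04,-1,-2.9,-0.7,0,0,0,-0.04,-1,-2.9,-0.7,0,0,0,-0.04,-1]
}}

```text
clock: 18.5
eef_pos: [0.4662, -0.1816, 0.0631]
tcp_rot: [-1.645, -2.675, -0.001]
force: [0.2, 3.8, 0.9]
opening: 0.003
```

```bash
cat > val.py <<'E'
from h import *
s=monitor.state(); Rm=R.from_rotvec(s['tcp_rot']).as_matrix(); p=np.array(s['eef_pos']); A=np.array([.536,-.164])
d=p[:2]-A; yaw=np.degrees(np.arctan2(Rm[1,1],Rm[0,1])); h=-Rm[:2,1]; t=-Rm[:2,0]
print(round(float(s['clock']),2),np.round(p,4),'tool handle dir',round((yaw+180)%360,1),'r',d@h*1000,'o',d@t*1000,'F radial/tang/z',s['force'][:2]@h,s['force'][:2]@t,s['force'][2],'T',np.round(s['ft_torque'],2),'q7',s['q'][6])
E
python3 val.py; python3 - <<'E'
from h import *
b=cam('scene'); save(b,'scene9.png',(200,80,400,240),4)
b=cam('top'); save(b,'top9.png',(340,130,460,270),4)
E
```

```text
18.5 [ 0.4662 -0.1816  0.0631] tool handle dir 206.8 r 70.22116988870121 o -15.837540234280551 F radial/tang/z -1.8908424743047616 -3.3207402944527833 0.9452961471832335 T [ 0.88 -0.03  0.05] q7 0.8336978407283239
```

View pics/scene9.png

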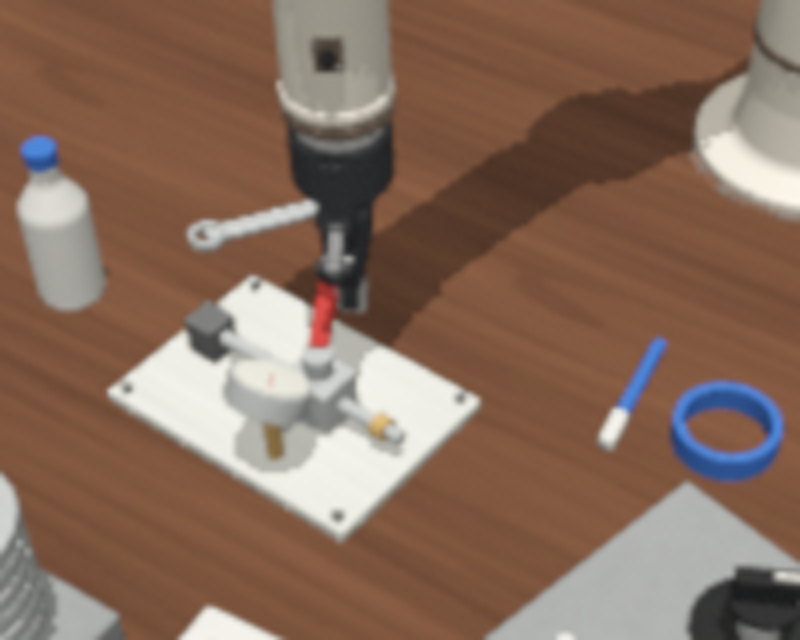

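View pics/top9.png

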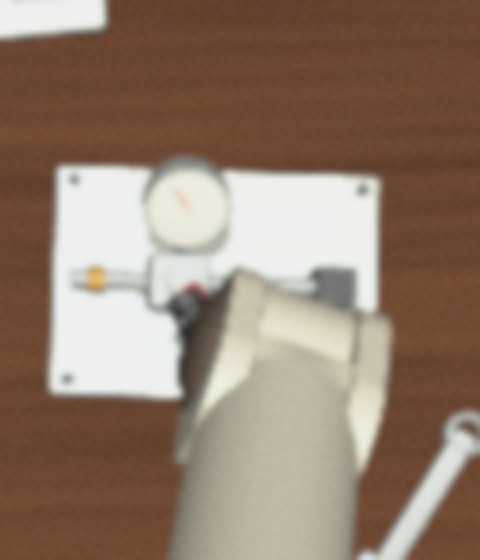

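>>> {"method": "apply_moves", "body": {
  "moves": [-2.9,-0.7,0,0,0,-0.04,-1,-2.9,-0.7,0,0,0,-0.04,-1,-2.9,-0.7,0,0,0,-0.04,-1,-2.9,-0.7,0,0,0,-0.04,-1,-2.9,-0.7,0,0,0,-0.04,-1]
}}

```text
clock: 19.02
eef_pos: [0.4701, -0.1958, 0.0629]
tcp_rot: [-1.372, -2.824, -0.001]
force: [-0.3, 4.5, 1.2]
opening: -0.003
```

>>> {"method": "apply_moves", "body": {
  "moves": [-2.9,-0.7,0,0,0,-0.04,-1,-2.9,-0.7,0,0,0,-0.04,-1,-2.9,-0.7,0,0,0,-0.04,-1,-2.9,-0.7,0,0,0,-0.04,-1,-2.9,-0.7,0,0,0,-0.04,-1]
}}

```text
clock: 19.43
eef_pos: [0.4769, -0.2088, 0.0627]
tcp_rot: [-1.083, -2.946, -0.001]
force: [-1.6, 3.8, 2.2]
opening: 0.004
```

```bash
python3 val.py
```

```text
19.43 [ 0.4769 -0.2088  0.0627] tool handle dir 229.6 r 72.43837266718539 o -15.97966009134225 F radial/tang/z -1.800184069650719 -3.6812037780668883 2.1857762419320403 T [0.84 0.24 0.09] q7 1.2111227485054274
```

>>> {"method": "apply_moves", "body": {
  "moves": [-2.9,-0.5,0,0,0,-0.04,-1,-2.9,-0.5,0,0,0,-0.04,-1,-2.9,-0.5,0,0,0,-0.04,-1,-2.9,-0.5,0,0,0,-0.04,-1,-2.9,-0.5,0,0,0,-0.04,-1]
}}

```text
clock: 19.85
eef_pos: [0.4868, -0.2195, 0.0626]
tcp_rot: [-0.784, -3.039, -0.001]
force: [-1.9, 3.4, 1.4]
opening: -0.002
```

>>> {"method": "apply_moves", "body": {
  "moves": [-2.9,-0.5,0,0,0,-0.04,-1,-2.9,-0.5,0,0,0,-0.04,-1,-2.9,-0.5,0,0,0,-0.04,-1,-2.9,-0.5,0,0,0,-0.04,-1,-2.9,-0.5,0,0,0,-0.04,-1]
}}

```text
clock: 20.27
eef_pos: [0.4985, -0.228, 0.0625]
tcp_rot: [-0.477, -3.101, -0.001]
force: [-2.9, 2.9, 1.7]
opening: 0.0
```

```bash
python3 val.py;python3 - <<'E'
from h import *
b=cam('scene'); save(b,'scene10.png',(200,80,400,240),4)
E
```

```text
20.27 [ 0.4985 -0.228   0.0625] tool handle dir 252.5 r 72.35493310875594 o -16.51160326438424 F radial/tang/z -1.8689797539750128 -3.6737193856543615 1.6938093304320743 T [0.6  0.63 0.05] q7 1.564401559493999
```

View pics/scene10.png

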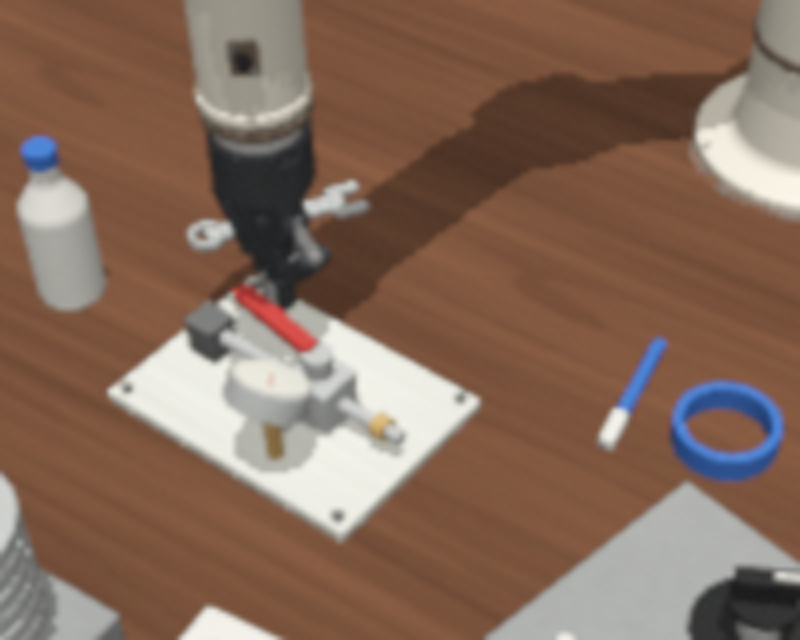

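>>> {"method": "apply_moves", "body": {
  "moves": [-2.2,-0.4,0,0,0,-0.03,-1,-2.2,-0.4,0,0,0,-0.03,-1,-2.2,-0.4,0,0,0,-0.03,-1,-2.2,-0.4,0,0,0,-0.03,-1,-2.2,-0.4,0,0,0,-0.03,-1]
}}

```text
clock: 20.73
eef_pos: [0.5086, -0.2328, 0.0624]
tcp_rot: [-0.246, -3.128, -0.001]
force: [-3.0, 2.1, 1.0]
opening: -0.002
```

>>> {"method": "apply_moves", "body": {
  "moves": [-1,-0.2,0,0,0,-0.015,-1,-1,-0.2,0,0,0,-0.015,-1,-1,0,0,0,0,-0.015,-1,0,0,0,0,0,0,-1,0,0,0,0,0,0,-1]
}}

```text
clock: 21.15
eef_pos: [0.5103, -0.2336, 0.0624]
tcp_rot: [-0.177, -3.131, -0.001]
force: [-7.3, 3.4, 3.7]
opening: -0.003
```

```bash
python3 val.py
```

```text
21.15 [ 0.5103 -0.2336  0.0624] tool handle dir 263.5 r 72.012948563216 o -17.713681877806607 F radial/tang/z -2.5144029116768833 -7.6773445606920605 3.65897705270119 T [0.66 1.48 0.07] q7 1.727184088846877
```

>>> {"method": "apply_moves", "body": {
  "moves": [-0.5,0,0,0,0,0,-1,-0.5,0,0,0,0,0,-1,0,0,0,0,0,0,-1,0,0,0,0,0,0,-1,0,0,0,0,0,0,-1]
}}

```text
clock: 21.57
eef_pos: [0.5103, -0.2336, 0.0623]
tcp_rot: [-0.177, -3.129, -0.002]
force: [-9.3, 3.6, 6.6]
opening: 0.003
```

```bash
python3 val.py;python3 - <<'E'
from h import *
b=cam('scene'); save(b,'scene11.png',(200,80,400,240),4)
E
```

```text
21.57 [ 0.5103 -0.2336  0.0623] tool handle dir 263.5 r 72.00177528768658 o -17.689351238180038 F radial/tang/z -2.546493568536157 -9.694180467067028 6.645662628139847 T [0.76 1.98 0.07] q7 1.7267231322770584
```

View pics/scene11.png

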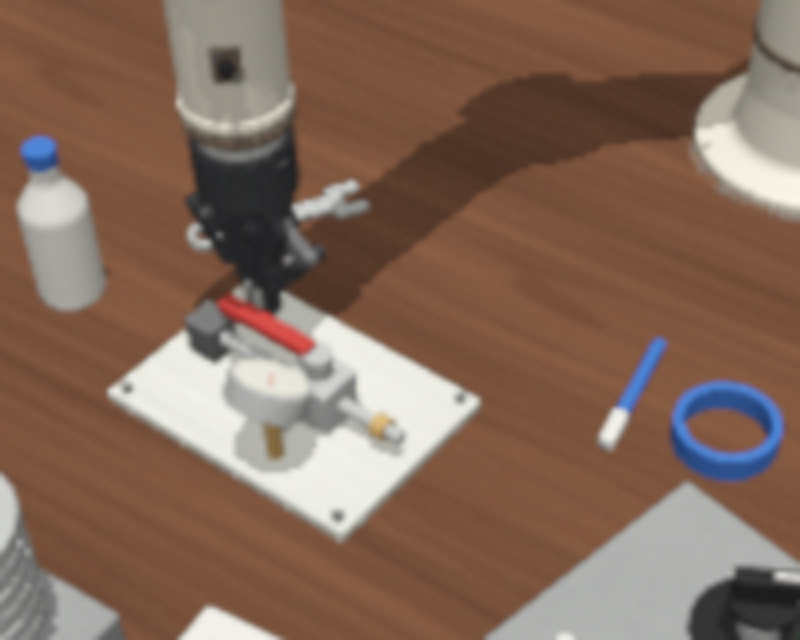

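>>> {"method": "apply_moves", "body": {
  "moves": [2,0,0,0,0,0,-1,5,0,0,0,0,0,-1,10,0,0,0,0,0,-1,12,0,0,0,0,0,-1,10,0,-10,0,0,0,-1]
}}

```text
clock: 22.03
eef_pos: [0.4737, -0.2297, 0.072]
tcp_rot: [-0.175, -3.135, -0.001]
force: [0.6, -0.2, -0.7]
opening: -0.002
```

>>> {"method": "apply_moves", "body": {
  "moves": [0,0,-30,0,0,0,-1,0,0,-35,0,0,0,-1,0,0,-35,0,0,0,-1,30,0,-10,0,0,0,-1,30,0,0,0,0,0,-1]
}}

```text
clock: 22.45
eef_pos: [0.4192, -0.2247, 0.1872]
tcp_rot: [0.173, 3.128, -0.006]
force: [-0.2, -0.4, -1.1]
opening: 0.002
```

>>> {"method": "apply_moves", "body": {
  "moves": [30,0,0,0,0,0,-1,30,0,0,0,0,0,-1,0,0,0,0,0,0,-1,0,0,0,0,0,0,-1,0,0,0,0,0,0,-1]
}}

```text
clock: 22.87
eef_pos: [0.3573, -0.2172, 0.184]
tcp_rot: [0.175, 3.134, -0.002]
force: [0.3, -0.2, 0.4]
opening: 0.001
```

```bash
python3 val.py;python3 - <<'E'
from h import *
b=cam('top'); save(b,'top12.png'); save(b,'top12m.png',(340,130,460,270),4); save(b,'top12c.png',(190,130,310,250),4)
w=b['range_z']; im=b['image'].astype(int)
red=(im[...,0]>150)&(im[...,1]<80); red[:, :345]=0; red[:150]=0; red[260:]=0; red[:,460:]=0
p=np.array([px2w(b,(u,v),.081)[:2] for v,u in np.argwhere(red)])
u,s,v=np.linalg.svd(p-p.mean(0)); d=v[0]; d=d if d[1]<0 else -d
print(len(p),p.mean(0),np.degrees(np.arctan2(d[1],d[0]))%360)
E
```

```text
22.87 [ 0.3573 -0.2172  0.184 ] tool handle dir 263.6 r 72.77491308335263 o -171.65547723367223 F radial/tang/z 0.17404094003822979 0.36374969245376254 0.39862462177148167 T [ 0.01  0.01 -0.01] q7 1.9111811706459987
95 [ 0.52800154 -0.2169946 ] 266.101451602784
```

View pics/top12.png

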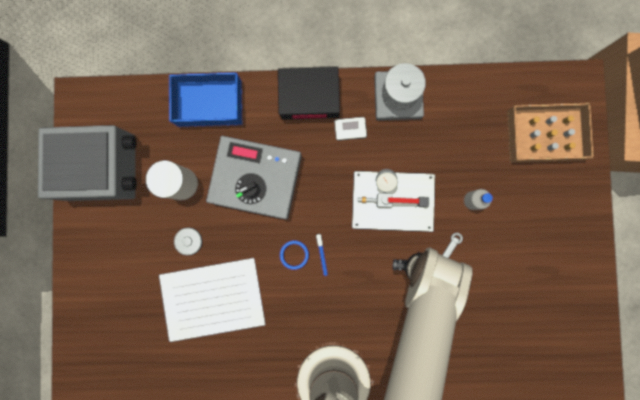

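View pics/top12m.png

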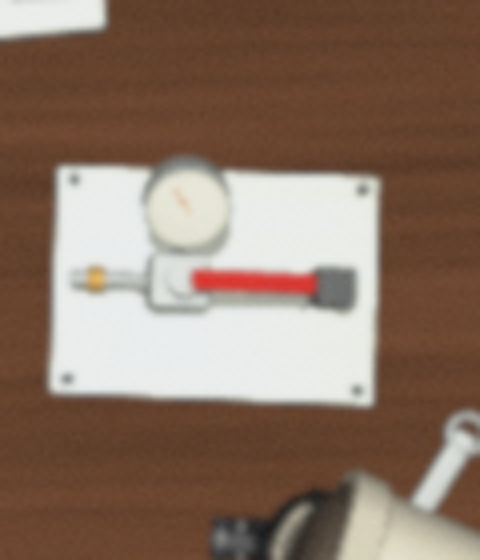

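View pics/top12c.png

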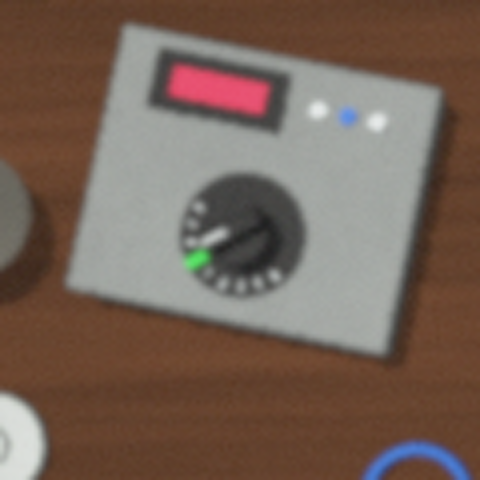

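The handle reads 266.1°, against 266.6° expected for fully open. The knob is out with its pointer on green, nothing else has moved, and the arm is clear.

```bash
python3 -c "
from bench import r
print(r.sign_off())"
```

```text
the job is handed in; nothing more can be done
None
```

The selector is on the green mark and sprung out, and the red valve is fully open against its stop. I handed the job in at about 23 s of the 58 s allowed.

- **Selector:** I gripped the knob's bar and felt it seat at about 18 mm of travel. I pushed it in to 11–13 N, which is about 2.0–2.4 mm, and turned it four clicks of 20° to green. I then let it rise and released it. In the last top picture the pointer line is parallel to the direction from the axis to green (about 27° against 28.5°).
- **Valve:** I pushed the handle along its arc with about 3–4 N, with at most about 12 N in total at the stop. In the last picture it points at 266.1°, against 266.6° worked out from the plate's yaw, so it is in line with the pipe.
- **Last checks:** The arm was clear of everything, with only noise on the force sensor (under 0.5 N). No bystander appeared moved in the top picture; the arm covered part of the spanner. The only oddity was sideways force of up to about 6 N while the knob was held, from a millimetre or so of grip offset. No check failed, and the hand-in gives no verdict.

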